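# Pass the lock shuttle under the marking arch

### The job

The shuttle carrying the brass lock cylinder waits in the track on one side of the marking arch. Pass it along the track under the arch and press it lightly up against the steel end stop on the other side until you feel it seat, without ramming it; leave it resting there against the stop. Do not disturb the other things on the bench.

Things in the scene. Friction and masses are not known exactly. Their poses are not given: they have to be found in the camera images.
- station: Fixed marking station; place and yaw vary. A straight aluminium track, 720 mm long and 90 mm wide, runs along its y axis; lips hold the shuttle down, which slides easily (track top 21 mm above the bench, slot 44 mm wide, end caps 30 mm high). A grey arch stands across its middle (see arch). Origin: centre of the track at bench height, z up.
- shuttle: Captive sled lying in the track, 220 mm long along its y, about 0.5 kg; play 1.5 mm a side, 3 mm upward. Starts on the +y or -y side of the arch. Origin: centre of its underside, 6 mm above the bench. Deck 18 mm above that; a brass lock cylinder clamped mid-way (62 mm long, top 50 mm up). Two dark steel grip tabs at y = +-95 mm, each 10 mm thick in x, 26 mm long in y, from 18 to 56 mm up.
- shuttle_tab_pos (a point): Centre of the top face of the shuttle's grip tab at +y (62 mm above the bench); axes as the shuttle.
- shuttle_tab_neg (a point): Centre of the top face of the shuttle's grip tab at -y (62 mm above the bench); axes as the shuttle.
- stop: Steel end stop clamped immovably in the track on the far side of the arch from the shuttle: 36 mm in x, 20 mm in y (faces at y = +-10 mm), 42 mm high, with a black knob 16 mm wide and 12 mm high on top. Origin: centre of its underside, 6 mm above the bench; axes as the station. With the shuttle against it the two origins are 120 mm apart.
- arch (a point): Middle of the underside of the arch's head, on the track's centre line, 78 mm above the bench; axes as the station. The head is 190 mm in x, 60 mm in y (+-30 mm), its top 166 mm above the bench, with two blue thumb screws up to 188 mm; two 25 mm thick pillars at x = +-82 mm. The gripper's body does not fit under it.
- spare_cylinder: Bystander: brass lock cylinder on a grey foot, 65 x 24 mm, 32 mm high. Origin under its centre.
- padlock: Bystander: small brass padlock lying flat, body 32 x 48 mm, 24 mm high, shackle reaching 45 mm to +x. Origin under its body's centre.
- key_blank: Bystander: steel key blank lying flat, 73 mm long in x, 5 mm thick. Origin under it.
- pin_vial: Bystander: upright clear vial, 24 mm diameter, 50 mm high. Origin under its centre.
- screwdriver: Bystander: screwdriver lying along its x axis, about 200 mm long.
- pin_dish: Bystander: steel dish, 80 mm diameter, 25 mm high. Origin under its centre.
Mind the look-alikes: they are no part of the job. What is shaped like the shuttle but blue or green is not meant.

How it is judged:
By the outcome, as a careful person would: the job done as asked, in the order asked, and still so for the second after the job is handed in, with the robot touching nothing.
It also fails if it takes over 45 s, if anything falls off the work surface, if the arm or the gripper's body presses on something with over 40 N, if the wrist force passes 120 N, or if a joint passes its speed limit or range.

### The arm

A 6-joint arm with a two-finger parallel gripper is mounted at the origin on the work surface. World frame = base frame: x ahead of the robot, y to its left, z up, the work surface at z = 0. Lengths are in mm, angles in degrees, forces in N, time in s.
With the tool pointing down it reaches from about 350 to 850 mm from the base axis. Payload 8.1 kg.
Tool frame: the origin (TCP) lies midway between the tips of the shut fingers; the grasp point (between the pads) lies 19 mm behind it (r.pinch_z is the distance from the TCP to the grasp point, in mm); z points along the fingers, y is the line along which they close (so a half turn about z gives the same grasp; the last joint's range is limited). The gripper opens to 85 mm and grips with 20 to 120 N. Pads are 22 mm wide; open, the fingers measure 114 mm over their backs; the gripper's body (76 mm by 85 mm) begins 54 mm behind the grasp point. The pads swing forward as they close: fully open they stand 13 mm farther back than shut.
Start: joints at [-77.028, 7.471, 85.268, -0, 87.261, -4.893], TCP at [184.084, -571.068, 231.292] pointing down, gripper open.
Joint ranges: [-169.43, 169.43], [-51.17, 129.36], [1.28, 143.12], [-76.62, 256.62], [0, 156.53], [-152.29, 152.29]. Speed limits (degrees/s): [136.94, 136.94, 159.86, 180, 180, 180].

### API

Orientations are given as [roll, pitch, yaw] about the fixed x, y, z axes, in that order (R = Rz(yaw) Ry(pitch) Rx(roll)).
In Python, from bench import r gives the robot as it stands.
- The arm moves only by the shell command python3 -m jog 'ROWS' [OPENING] [FORCE]. ROWS is JSON, one flat list of numbers, 6 for each row, row after row: the shift along the tool's x, y, z in m, then the turn, a rotation vector about the tool's x, y, z in rad. A call has 1 to 8 rows; each row is the pose to reach, as a shift and turn from the pose commanded when the call began, along the tool's axes at that moment; what a row does not reach only later rows make up. A row lasts 1/8 s, in which the tool goes at most 62.5 mm and 10.7 degrees, less where a joint would pass 70% of its speed; a pose out of reach is approached as far as the arm can. A call with a gripper value outside its range is refused whole. OPENING is the opening, from -1 (shut) to 1 (fully open), set as the call begins (- or left out, the last holds). The fingers move at their own pace and stop on an object; FORCE is the grip in N (left out, the last holds). Time passes only in rows, so rows that repeat a pose let the fingers close. It gives the time, the measured TCP pose, the force, the opening and the grip force at its end, in the units of the state.
- r.sense(): the state, without advancing time (a new reading comes with each control period).
- r.snapshot(name): name is "scene" or "top"; returns a dict with "pixels" (400x640x3 uint8, red, green, blue), "range_z" (400x640 float32, mm along the optical axis (not along the pixel's ray), 0 where there is no reading), "K" (3x3 intrinsics, pixels), "rvec" (rotation vector, rad) and "tvec" (3), from world to camera coordinates, as OpenCV has them. Camera axes: x right, y down, z forward; pixel columns grow to the right and rows downward; lengths in mm; the calibration is good to about 2 mm. A picture is of the moment at which its call begins.
- r.hand_in(): hands the job in; it is judged then, once.
Trained networks look in a picture, given as the dict that the camera call returned (one of the last four; its "shot" number tells which), for a name from the list of things; names that differ only in an ending like _2 or _b are one class to them, and where a whole thing is asked for, a point or a joint stands for the part that bears it (a point fixed in the world has none). Each returns a list of dicts, best first, with "score" (0 to 1); they miss things now and then, are a little off and sometimes report something else, mostly with a low value. They report only what shows in the picture. A call takes as long as a camera call. They do not tell look-alikes from the thing itself.
- r.look_for(picture, target): "bbox" ([left, top, right, bottom] in pixels, round what is visible of it).
- r.outline_of(picture, target): "region" (400x640 bool, what is visible of it) and "bbox" ([left, top, right, bottom] in pixels, round what is visible of it).
The state is a dict: "time": time; "joint_pos": joint angles; "qd": joint speeds; "joint_efforts": joint torques, N m; "tool_pos": TCP position; "tcp_rot": TCP orientation; "ft_force": force on the tool from outside, world axes, zero at the start; "wrist_torque": the same for the moment, N m; "finger_gap": finger opening in mm; "grip_force": force on a finger pad.
Only numpy, scipy, OpenCV 4.12 (cv2) and the standard library are available. Lean on these libraries where they do the work, as an engineer would, in place of code of your own. Each camera call takes 0.05 s, during which the arm holds its last target. There are 200 camera calls.

## Working session

There is one attempt and no reset: what is moved stays moved. The work goes in short steps, Python scripts to look and compute and a shell command to move; the robot and the scene stay as the last step left them, time stands still between calls to the robot, and variables do not carry over. Pictures are saved under pics/ and viewed, at most 10 in all, crops included, and the job is handed in when it is done.

```bash
mkdir -p pics; ls; cat > h.py <<'E'
import numpy as np, cv2
from bench import r
def cloud(p):
    z=p["range_z"].astype(float); K=p["K"]; v,u=np.mgrid[:400,:640]
    X=np.stack([(u-K[0,2])/K[0,0]*z,(v-K[1,2])/K[1,1]*z,z],-1)
    R=cv2.Rodrigues(np.array(p["rvec"],float))[0]
    W=(X-np.array(p["tvec"],float).ravel())@R
    W[z<=0]=np.nan
    return W
E
python3 - <<'E'
from h import *
for n in ("top","scene"):
    p=r.snapshot(n); cv2.imwrite(f"pics/{n}1.png",p["pixels"][:,:,::-1]); W=cloud(p)
    np.savez(f"{n}1.npz",W=W,px=p["pixels"])
    for t in ("station","shuttle","shuttle_tab_pos","stop","arch"):
        for d in r.outline_of(p,t)[:3]:
            m=d["region"]; w=W[m]; print(n,t,round(d["score"],2),d["bbox"],np.nanmedian(w,0).round(0),np.nanmax(w[:,2]).round(0))
print(r.sense())
E
```

```text
pics
top station 0.8 [152.1, 143.6, 391.7, 222.3] [565.  27.  20.] 190.0
top shuttle 0.98 [129.6, 249.9, 212.9, 281.2] [328. 313.  16.] 62.0
top shuttle 0.89 [458.3, 192.7, 497.7, 268.6] [ 452. -599.   16.] 58.0
top shuttle 0.75 [356.8, 256.0, 406.7, 330.6] [ 246. -302.   16.] 59.0
top shuttle_tab_pos 0.93 [355.9, 255.8, 405.5, 332.8] [ 250. -302.   16.] 59.0
top shuttle_tab_pos 0.89 [460.8, 193.7, 495.0, 268.0] [ 452. -599.   17.] 58.0
top shuttle_tab_pos 0.84 [134.9, 247.7, 214.4, 277.9] [329. 311.  16.] 62.0
top stop 0.63 [198.8, 172.6, 210.4, 186.8] [579. 231.  45.] 63.0
top arch 0.97 [156.6, 144.4, 391.9, 224.0] [566.  27.  20.] 190.0
scene station 0.83 [237.9, 184.3, 477.6, 317.8] [581.  58.  20.] 192.0
scene shuttle 0.89 [283.1, 109.1, 306.8, 163.9] [ 273. -293.   16.] 59.0
scene shuttle 0.85 [431.8, 198.4, 516.0, 231.5] [340. 321.  17.] 60.0
scene shuttle 0.84 [169.4, 117.9, 205.3, 178.3] [ 472. -593.   17.] 58.0
scene shuttle_tab_pos 0.76 [256.3, 190.7, 327.9, 235.9] [ 553. -164.   25.] 65.0
scene shuttle_tab_pos 0.73 [429.7, 199.8, 515.9, 233.9] [340. 322.  17.] 60.0
scene shuttle_tab_pos 0.72 [287.0, 108.9, 303.2, 162.7] [ 268. -295.   16.] 59.0
{'time': 0.6, 'joint_pos': array([-7.70274618e+01,  7.46848567e+00,  8.52665945e+01, -1.77398189e-03,
        8.72618227e+01, -4.89437263e+00]), 'qd': array([ 0.08674405, -0.05358493,  0.07256931,  0.00130847, -0.05131908,
        0.10238558]), 'joint_efforts': array([-8.83662688e-04, -5.68956077e+01, -5.00593042e+01, -8.94631228e-06,
        1.66524493e-03, -5.71378951e-05]), 'tool_pos': array([ 184.08460624, -571.07691637,  231.33175812]), 'tcp_rot': array([1.79997065e+02, 2.02974026e-03, 1.78669955e+01]), 'ft_force': array([-0.2606747 ,  0.40936074, -0.23192104]), 'wrist_torque': array([-0.02910302, -0.02988121,  0.02882198]), 'grip_force': 0.0, 'finger_gap': 85.49022489376705}
```

View pics/top1.png

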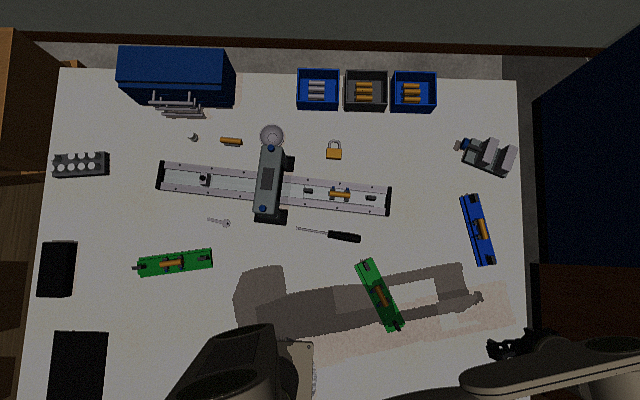

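View pics/scene1.png

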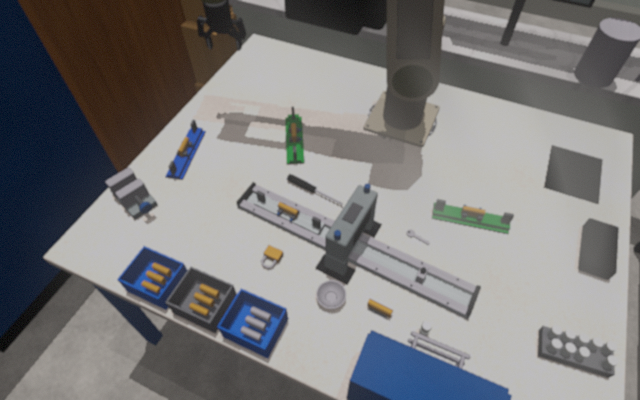

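The top view shows the track running from (158,175) to (390,200). The arch is at (268,185), the grey-tracked shuttle is on the right with tabs near (308,190) and (374,197), and the stop is on the left at (205,180). The green and blue sleds are look-alikes.

```bash
python3 - <<'E'
from h import *
def rect(P): 
    c,s,a=cv2.minAreaRect(P[:,:2].astype(np.float32)); return np.round(c,1),np.round(s,1),round(a,2)
for n in("top","scene"):
    W=np.load(n+"1.npz")["W"]
    x,y,z=np.moveaxis(W,-1,0)
    roi=(x>420)&(x<720)&(y>-420)&(y<440)
    # track surface
    m=roi&(z>15)&(z<27)
    k,l,st,ce=cv2.connectedComponentsWithStats(m.astype(np.uint8))
    m2=np.isin(l,[i for i in range(1,k) if st[i,4]>60])&m
    P=W[m2]; print(n,"track",rect(P),P[:,2].mean())
    a=roi&(z>155)&(z<175); print("arch",rect(W[a]),a.sum())
    m=roi&(z>38)&(z<75); k,l,st,ce=cv2.connectedComponentsWithStats(m.astype(np.uint8))
    for i in range(1,k):
        if st[i,4]>5: 
            P=W[l==i]; T=P[P[:,2]>P[:,2].max()-8]; print(st[i],T.mean(0).round(1),P.max(0).round(1),rect(T)[1])
E
```

```text
top track (array([600.6,  16.3]), array([705.4, 270.8]), 76.3) 20.5569260247189
arch (array([563. ,  26.7]), array([ 60.4, 189.6]), 85.04) 1442
[186 133   9   6  40] [713.8 286.4  49.3] [720.  299.7  52.9] [21.5 12.8]
[284 157   3   9  16] [640.1  -9.9  70.6] [651.5  -4.2  74.5] [0.2 7.5]
[199 172   9  13  90] [582.2 237.2  58.5] [600.1 250.1  63.2] [12.5 13.5]
[304 188   9   5  39] [553.6 -80.7  61.3] [558.5 -68.7  66.8] [ 9.4 23.7]
[329 190  21  11 131] [ 544.6 -174.2   53.9] [ 558.8 -143.8   58.5] [59.9 16.1]
[367 195   9   5  39] [ 536.4 -268.5   60.4] [ 542.2 -256.6   64.4] [24.  10.2]
[265 210  15   9  28] [475.8   9.4  71.7] [488.2  45.7  74.2] [11.5 26.7]
scene track (array([611.5,  18.5]), array([718.4, 289.2]), 76.29) 20.71465577496132
arch (array([565.6,  26.9]), array([ 61.4, 192. ]), 85.32) 1422
[256 190   9  10  61] [ 538.9 -268.1   60.5] [ 545.5 -255.8   64. ] [25.4 10.9]
[277 202  22  17 145] [ 548.3 -173.6   53.5] [ 567.  -142.2   57.8] [62.2 16.3]
[368 213   7  12  33] [487.8  63.8  72. ] [498.   65.   74.8] [ 0.9 19. ]
[312 216   9  10  67] [556.  -78.6  61.3] [562.1 -66.7  64.8] [23.9 10.9]
[324 254  24  17 166] [657.7  24.3  71.4] [662.4  50.3  74.9] [19.  61.8]
[416 265  13  14 106] [584.7 238.3  59.1] [603.8 249.9  63.7] [14.1 13. ]
[423 321   9   6  33] [715.1 288.1  49.5] [719.5 299.   53.1] [10.2 19.7]
```

```bash
python3 -m jog '[0.053,-0.022,0.009,0,0,-0.146, 0.107,-0.044,0.018,0,0,-0.292, 0.160,-0.066,0.027,0,0,-0.438, 0.214,-0.088,0.036,0,0,-0.584, 0.267,-0.110,0.045,0,0,-0.730, 0.321,-0.132,0.054,0,0,-0.876, 0.374,-0.154,0.063,0,0,-1.022, 0.428,-0.176,0.071,0,0,-1.168]' 0.2 40; python3 -m jog '[0,0,0,0,0,0, 0,0,0,0,0,0]'
```

```text
time: 1.6
tool_pos: [538.7, -270.9, 160.2]
tcp_rot: [180.0, 0.0, 85.1]
ft_force: [0.5, -1.0, -0.4]
finger_gap: 51.1
grip_force: 0.0
time: 1.85
tool_pos: [537.4, -272.2, 160.2]
tcp_rot: [-180.0, 0.0, 84.8]
ft_force: [0.4, 0.2, 0.1]
finger_gap: 51.1
grip_force: 0.0
```

```bash
python3 -m jog '[0,0,0.040,0,0,0, 0,0,0.080,0,0,0, 0,0,0.105,0,0,0, 0,0,0.120,0,0,0, 0,0,0.127,0,0,0, 0,0,0.127,0,0,0]'; python3 - <<'E'
from h import *
p=r.snapshot("scene"); cv2.imwrite("pics/s2.png",cv2.resize(p["pixels"][130:280,200:400,::-1],None,fx=3,fy=3))
E
```

```text
time: 2.6
tool_pos: [537.5, -272.8, 33.8]
tcp_rot: [180.0, 0.0, 84.7]
ft_force: [-0.0, 0.4, 0.7]
finger_gap: 51.2
grip_force: 0.0
```

View pics/s2.png

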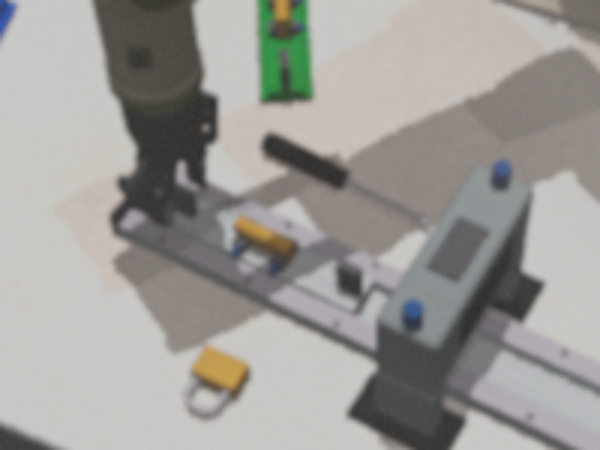

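The fingers straddle the trailing tab at about crop (185,200), and nothing else is touched. Next I close the gripper.

```bash
python3 -m jog '[0,0,0,0,0,0, 0,0,0,0,0,0, 0,0,0,0,0,0, 0,0,0,0,0,0, 0,0,0,0,0,0]' -1 30
```

```text
time: 3.28
tool_pos: [537.9, -272.5, 34.1]
tcp_rot: [179.9, 0.0, 84.8]
ft_force: [-1.7, 0.7, 5.2]
finger_gap: 9.5
grip_force: 30.6
```

```bash
python3 -m jog '[0.008,0,0,0,0,0, 0.020,0,0,0,0,0, 0.035,0,0,0,0,0, 0.050,0,0,0,0,0, 0.065,0,0,0,0,0, 0.080,0,0,0,0,0]'
```

```text
time: 4.03
tool_pos: [545.4, -192.3, 34.1]
tcp_rot: [179.9, 0.1, 84.8]
ft_force: [-0.8, -4.6, 6.6]
finger_gap: 9.3
grip_force: 30.6
```

```bash
python3 -m jog '[0.018,0,0,0,0,0, 0.036,0,0,0,0,0, 0.054,0,0,0,0,0, 0.072,0,0,0,0,0, 0.090,0,0,0,0,0, 0.105,0,0,0,0,0, 0.117,0,0,0,0,0, 0.124,0,0,0,0,0]'; python3 -m jog '[0.004,0,0,0,0,0, 0.004,0,0,0,0,0]'
```

```text
time: 5.03
tool_pos: [556.6, -68.6, 34.1]
tcp_rot: [179.9, 0.0, 84.8]
ft_force: [-0.3, -4.3, 6.3]
finger_gap: 9.4
grip_force: 30.8
time: 5.28
tool_pos: [556.9, -64.4, 34.1]
tcp_rot: [179.9, 0.0, 84.8]
ft_force: [-0.9, -0.5, 7.0]
finger_gap: 9.8
grip_force: 30.8
```

```bash
python3 -m jog '[0,0,0,0,0,0, 0,0,0,0,0,0, 0,0,0,0,0,0, 0,0,-0.030,0,0,0, 0,0,-0.080,0,0,0, 0,0,-0.130,0,0,0, 0,0,-0.175,0,0,0, 0,0,-0.200,0,0,0]' 0.2; python3 -m jog '[0.050,0,0,0,0,0, 0.105,0,0,0,0,0, 0.160,0,0,0,0,0, 0.210,0,0,0,0,0, 0.240,0,0,0,0,0, 0.240,0,0,0,0,0, 0.240,0,0,0,0,0]'
python3 - <<'E'
from h import *
for n in("top","scene"):
    p=r.snapshot(n); W=cloud(p); cv2.imwrite(f"pics/{n}3.png",cv2.resize(p["pixels"][120:330,140:440,::-1] if n=="top" else p["pixels"][150:330,220:480,::-1],None,fx=2.5,fy=2.5))
    x,y,z=np.moveaxis(W,-1,0)
    m=(x>520)&(x<620)&(y>-420)&(y<300)&(z>38)&(z<75); k,l,st,ce=cv2.connectedComponentsWithStats(m.astype(np.uint8))
    for i in range(1,k):
        if st[i,4]>5: 
            P=W[l==i]; T=P[P[:,2]>P[:,2].max()-8]; print(n,st[i],T.mean(0).round(1))
E
```

```text
time: 6.28
tool_pos: [557.3, -65.2, 236.5]
tcp_rot: [179.8, 0.0, 84.8]
ft_force: [1.2, 0.5, -0.5]
finger_gap: 51.6
grip_force: 0.0
time: 7.15
tool_pos: [578.0, 173.3, 232.9]
tcp_rot: [-180.0, 0.0, 84.8]
ft_force: [0.6, -0.3, -1.0]
finger_gap: 51.3
grip_force: 0.0
top [204 173   4   3   8] [595.8 230.   45.5]
top [201 179   6   6  23] [569.3 234.6  46.6]
top [234 179  11   6  42] [572.7 127.8  61.4]
top [298 187   9   5  40] [555.8 -62.   60.6]
scene [317 219  10  10  71] [558.7 -60.3  60.4]
scene [356 239   8   7  38] [570.2  57.3  55.7]
scene [378 248  11  11  75] [576.4 128.6  62.1]
scene [416 265  13  15 108] [584.9 238.3  58.7]
```

View pics/scene3.png

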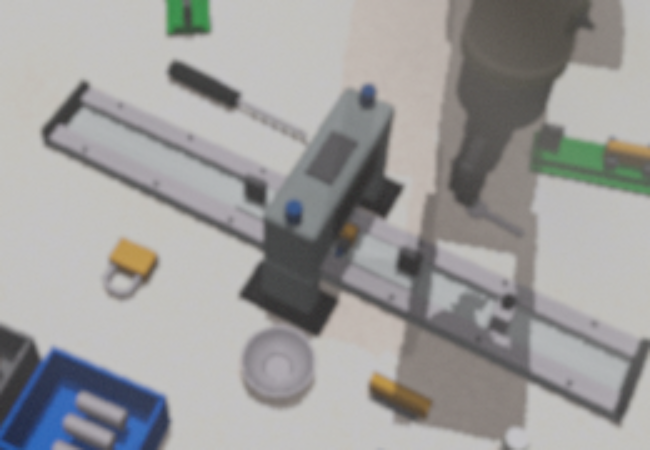

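The shuttle now spans the arch. The leading tab is at crop (408,262), world (574,128), and the stop is clear at (505,310). I'll go down on the leading tab.

```bash
python3 -m jog '[-0.040,0,0.010,0,0,0, -0.049,0,0.060,0,0,0, -0.049,0,0.110,0,0,0, -0.049,0,0.150,0,0,0, -0.049,0,0.180,0,0,0, -0.049,0,0.193,0,0,0, -0.049,0,0.200,0,0,0, -0.049,0,0.200,0,0,0]'; python3 -m jog '[0,0,0,0,0,0, 0,0,0,0,0,0, 0,0,0,0,0,0, 0,0,0,0,0,0, 0,0,0,0,0,0]' -1 30
```

```text
time: 8.25
tool_pos: [574.3, 124.9, 34.0]
tcp_rot: [179.9, -0.0, 84.8]
ft_force: [-0.1, 0.7, 0.1]
finger_gap: 51.5
grip_force: 0.0
time: 8.88
tool_pos: [574.2, 125.3, 34.3]
tcp_rot: [179.9, -0.0, 84.8]
ft_force: [-3.4, 0.6, 6.0]
finger_gap: 9.4
grip_force: 30.5
```

```bash
python3 -m jog '[0.008,0,0,0,0,0, 0.022,0,0,0,0,0, 0.036,0,0,0,0,0, 0.050,0,0,0,0,0, 0.060,0,0,0,0,0, 0.068,0,0,0,0,0, 0.072,0,0,0,0,0, 0.072,0,0,0,0,0]'; python3 -m jog '[0.001,0,0,0,0,0, 0.002,0,0,0,0,0, 0.003,0,0,0,0,0, 0.004,0,0,0,0,0, 0.005,0,0,0,0,0, 0.006,0,0,0,0,0]'
```

```text
time: 9.88
tool_pos: [580.5, 196.7, 34.3]
tcp_rot: [180.0, 0.0, 84.8]
ft_force: [-3.6, -2.5, 7.8]
finger_gap: 9.8
grip_force: 30.7
time: 10.62
tool_pos: [581.0, 201.7, 34.3]
tcp_rot: [180.0, 0.1, 84.8]
ft_force: [-4.5, -6.6, 10.1]
finger_gap: 9.5
grip_force: 30.9
```

```bash
python3 -m jog '[0.001,0,0,0,0,0, 0.002,0,0,0,0,0]'; python3 -m jog '[0.001,0,0,0,0,0, 0.002,0,0,0,0,0]'
```

```text
time: 10.88
tool_pos: [581.2, 203.7, 34.3]
tcp_rot: [180.0, 0.1, 84.8]
ft_force: [-4.9, -6.2, 8.4]
finger_gap: 9.2
grip_force: 30.9
time: 11.12
tool_pos: [581.4, 205.7, 34.3]
tcp_rot: [180.0, 0.1, 84.8]
ft_force: [-5.2, -6.9, 8.8]
finger_gap: 9.5
grip_force: 30.9
```

```bash
python3 -m jog '[0.0005,0,0,0,0,0, 0.001,0,0,0,0,0]'; python3 -m jog '[0.0005,0,0,0,0,0, 0.001,0,0,0,0,0]'
```

```text
time: 11.38
tool_pos: [581.4, 206.7, 34.3]
tcp_rot: [180.0, 0.1, 84.8]
ft_force: [-4.0, -6.2, 9.5]
finger_gap: 9.4
grip_force: 30.9
time: 11.62
tool_pos: [581.6, 207.7, 34.3]
tcp_rot: [180.0, 0.1, 84.8]
ft_force: [-4.0, -6.5, 8.5]
finger_gap: 9.2
grip_force: 30.9
```

```bash
python3 -m jog '[0.0005,0,0,0,0,0, 0.001,0,0,0,0,0]'
```

```text
time: 11.88
tool_pos: [581.6, 208.7, 34.4]
tcp_rot: [180.0, 0.1, 84.8]
ft_force: [-4.7, -7.1, 9.2]
finger_gap: 9.6
grip_force: 30.9
```

```bash
python3 -m jog '[0.0005,0,0,0,0,0, 0.001,0,0,0,0,0]'
```

```text
time: 12.12
tool_pos: [581.7, 209.7, 34.3]
tcp_rot: [180.0, 0.1, 84.8]
ft_force: [-5.1, -7.6, 8.8]
finger_gap: 9.3
grip_force: 30.9
```

```bash
python3 -m jog '[0.0005,0,0,0,0,0, 0.001,0,0,0,0,0]'
```

```text
time: 12.38
tool_pos: [581.8, 210.7, 34.3]
tcp_rot: [180.0, 0.1, 84.8]
ft_force: [-5.2, -6.7, 8.2]
finger_gap: 9.7
grip_force: 30.9
```

```bash
python3 -m jog '[0.0005,0,0,0,0,0, 0.001,0,0,0,0,0]'
```

```text
time: 12.62
tool_pos: [581.8, 211.0, 34.3]
tcp_rot: [-180.0, 0.2, 84.8]
ft_force: [-5.3, -11.0, 11.2]
finger_gap: 9.6
grip_force: 31.2
```

```bash
python3 -m jog '[0.0005,0,0,0,0,0, 0.001,0,0,0,0,0]'
```

```text
time: 12.88
tool_pos: [581.9, 211.1, 34.4]
tcp_rot: [-180.0, 0.2, 84.8]
ft_force: [-6.7, -14.8, 12.5]
finger_gap: 9.6
grip_force: 31.4
```

```bash
python3 -m jog '[0.0005,0,0,0,0,0, 0.001,0,0,0,0,0, 0.001,0,0,0,0,0]'; python3 - <<'E'
from h import *
p=r.snapshot("scene"); cv2.imwrite("pics/s4.png",cv2.resize(p["pixels"][190:310,320:480,::-1],None,fx=4,fy=4))
E
```

```text
time: 13.25
tool_pos: [581.9, 211.1, 34.3]
tcp_rot: [-180.0, 0.3, 84.7]
ft_force: [-7.4, -18.5, 14.3]
finger_gap: 9.7
grip_force: 31.7
```

View pics/s4.png

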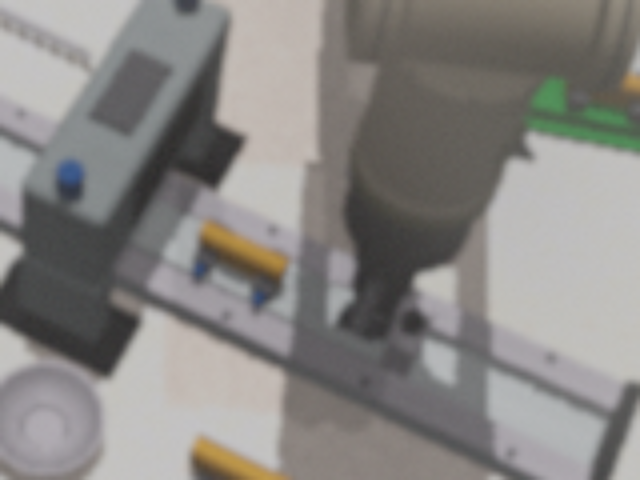

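The shuttle is against the stop at crop (410,330): the tool stalled at y = 211.1 while the force rose to about 18 N. I'll ease off slightly, release and lift straight up.

```bash
python3 -m jog '[-0.001,0,0,0,0,0, -0.001,0,0,0,0,0]'; python3 -m jog '[0,0,0,0,0,0, 0,0,0,0,0,0, 0,0,0,0,0,0, 0,0,-0.020,0,0,0, 0,0,-0.060,0,0,0, 0,0,-0.110,0,0,0, 0,0,-0.160,0,0,0, 0,0,-0.200,0,0,0]' 0.2;  python3 -m jog '[0.03,0,0,0,0,0, 0.08,0,0,0,0,0, 0.12,0,0,0,0,0, 0.12,0,0,0,0,0, 0.12,0,0,0,0,0]'
python3 - <<'E'
from h import *
for n in("top","scene"):
    p=r.snapshot(n); W=cloud(p); cv2.imwrite(f"pics/{n}5.png",cv2.resize(p["pixels"][150:330,220:480,::-1],None,fx=3,fy=3))
    x,y,z=np.moveaxis(W,-1,0)
    m=(x>520)&(x<620)&(y>-420)&(y<300)&(z>38)&(z<75); k,l,st,ce=cv2.connectedComponentsWithStats(m.astype(np.uint8))
    for i in range(1,k):
        if st[i,4]>5: 
            P=W[l==i]; T=P[P[:,2]>P[:,2].max()-8]; print(n,st[i],T.mean(0).round(1))
E
```

```text
time: 13.55
tool_pos: [581.9, 211.0, 34.4]
tcp_rot: [-180.0, 0.2, 84.7]
ft_force: [-6.5, -12.6, 12.4]
finger_gap: 9.3
grip_force: 31.3
time: 14.55
tool_pos: [582.4, 214.1, 237.8]
tcp_rot: [179.8, -0.1, 84.8]
ft_force: [1.4, -0.4, 0.1]
finger_gap: 51.6
grip_force: 0.0
time: 15.18
tool_pos: [592.8, 333.1, 234.3]
tcp_rot: [180.0, 0.0, 84.8]
ft_force: [-0.5, 0.1, -0.6]
finger_gap: 51.4
grip_force: 0.0
top [199 172  18  13 129] [581.  220.4  60.9]
top [232 177  22  11 129] [572.1 116.7  53.9]
scene [369 245  23  17 163] [575.8 119.4  54.4]
scene [370 254   3   3   6] [588.1  98.9  38.7]
scene [408 262  21  18 188] [584.  223.2  60.3]
```

View pics/scene5.png

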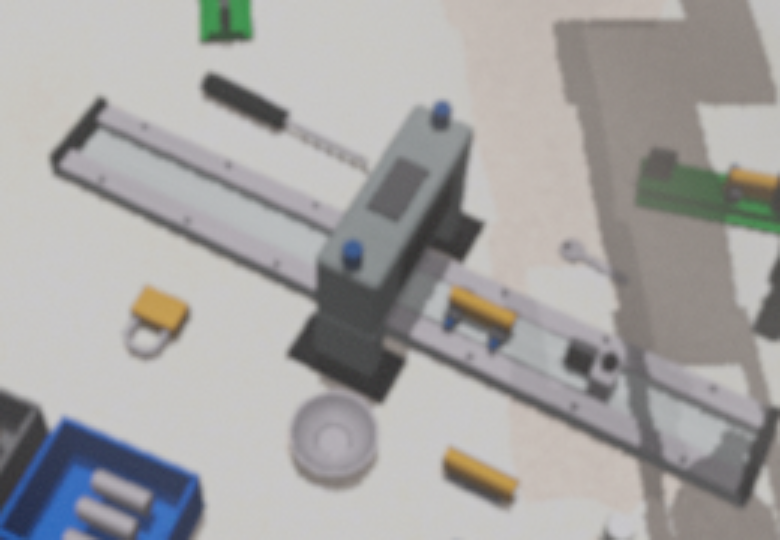

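The shuttle, with its tab at (580,355), rests against the stop at (605,370). The cylinder is 120 mm from the stop, and nothing else has moved.

```bash
python3 -c "
from bench import r
print(r.hand_in())"
```

```text
the job is handed in; nothing more can be done
None
```

The shuttle was passed under the arch, pressed against the end stop with a wrist reading of about 18 N along the track (about 7 N of that sliding drag), and released resting there; the job was handed in with about 15 s on the clock, with no verdict returned.

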